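Bring the melting dish round to the casting ring

ROBOT

A 7-joint arm with a two-finger parallel gripper is mounted at the origin on a cart in front of the work surface, level with it; the furniture and walls round the work are solid. World frame = base frame: x ahead of the robot, y to its left, z up, the work surface at z = 0. Lengths are in m, angles in rad, forces in N, time in s.
With the tool pointing down it reaches from about 0.35 to 0.9 m from the base axis. Payload 8.1 kg.
Tool frame: the origin (TCP) lies midway between the tips of the shut fingers; the grasp point (between the pads) lies 19 mm behind it; z points along the fingers, y is the line along which they close (so a half turn about z gives the same grasp; the last joint's range is limited). The gripper opens to 92 mm and grips with 3 to 60 N. Pads are 19 mm wide; open, the fingers measure 130 mm over their backs; the gripper's body (75 mm by 190 mm) begins 47 mm behind the grasp point.
Start: joints at [-1.265, 0.434, 0.025, 1.573, -0.012, 1.134, -0.075], TCP at [0.248, 0.574, 0.227] pointing down, gripper open.
Joint ranges: [-2.62, 2.62], [-0.44, 2.09], [-1.27, 1.32], [0.08, 2.57], [-1.32, 4.46], [0.12, 2], [-2.74, 2.74]. Speed limits (rad/s): [2.22, 2.22, 3.01, 3.01, 3.14, 3.14, 3.14].

INTERFACE

Orientations are given as a rotation vector (axis times angle).
In Python, from cell import arm gives the robot as it stands.
- The arm moves only by the tool carry_out, never from a script. Its arguments are lists of equal length, an entry for each row: "claw": the finger opening in cm, from 0 to 9.18; "delta_pos": the shift along the tool's x, y, z in cm, a list of three; "angular": the turn, a rotation vector about the tool's x, y, z in rad, a list of three. In form: {"claw": [claw, ...], "delta_pos": [[dx, dy, dz], ...], "angular": [[ax, ay, az], ...]}. A call has 1 to 20 rows; each row shifts and turns the commanded pose from where the row before left it, along the tool's axes as they then stand; what a row does not reach is not made up. A row lasts 1/10 s, in which the tool goes at most 50 mm and 8.59 degrees, less where a joint would pass 70% of its speed; a pose out of reach is approached as far as the arm can. A call with a gripper value outside its range is refused whole. The fingers move at their own pace and stop on an object; "force" is the grip in N (left out, the last holds). Time passes only in rows, so rows that do not move let the fingers close. It gives the time, the measured TCP pose, the force, the opening and the grip force at its end, in the units of the state.
- arm.observe(): the state, without advancing time (a new reading comes with each control period).
- arm.get_image(name): name is "side" or "top" or "wrist"; returns a dict with "frame" (400x640x3 uint8, red, green, blue), "mtx" (3x3 intrinsics, pixels), "dist" ([k1, k2, p1, p2, k3] as OpenCV has them; the pictures are not rectified), "T" (4x4, takes a point from camera to world coordinates). Camera axes: x right, y down, z forward; pixel columns grow to the right and rows downward; lengths in m; the calibration is good to about 2 mm. A picture is of the moment at which its call begins. There is no depth.
- arm.sign_off(): hands the job in; it is judged then, once.
Trained networks look in a picture, given as the dict that the camera call returned (one of the last four; its "shot" number tells which), for a name from the list of things; names that differ only in an ending like _2 or _b are one class to them, and where a whole thing is asked for, a point or a joint stands for the part that bears it (a point fixed in the world has none). Each returns a list of dicts, best first, with "conf" (0 to 1); they miss things now and then, are a little off and sometimes report something else, mostly with a low value. They report only what shows in the picture. A call takes as long as a camera call.
- arm.look_for(label, picture): "centre" ([column, row] as shares, 0 to 1, of the picture: columns of its width, rows of its height, amid what is visible of it).
- arm.trace(label, picture): "region" (400x640 bool, what is visible of it) and "centre" ([column, row] as shares, 0 to 1, of the picture: columns of its width, rows of its height, amid what is visible of it).
- arm.place_of(label, picture): "centre" ([column, row] as shares, 0 to 1, of the picture: columns of its width, rows of its height: a listed point, or the origin of a listed thing).
The state is a dict: "clock": time; "joints": joint angles; "dq": joint speeds; "joint_efforts": joint torques, N m; "position": TCP position; "ee_rot": TCP orientation; "force": force on the tool from outside, world axes, zero at the start; "ft_torque": the same for the moment, N m; "width": opening from 0.0 (shut) to 1.0 (fully open); "gripper_force": force on a finger pad.
Only numpy, scipy, OpenCV 4.12 (cv2) and the standard library are available. Lean on these libraries where they do the work, as an engineer would, in place of code of your own. Each camera call takes 0.05 s, during which the arm holds its last target. There are 200 camera calls.

TASK

Get the melting dish ready for the pour. First take the spatula that was left lying across it and lay it gently flat on the worktop side by side with the wooden brush, parallel to it and a few centimetres away, with its blade pointing the same way as the bristles. Then lift the dish by its wooden handle, keep it level so that the loose alloy ball stays in the middle, swing it about a quarter turn so that its pouring lip points straight at the tilted casting ring, and let the program finish while still holding it there in the air, steady, with the tip of the lip just above the middle of the ring's mouth and not touching the ring; leave the brush and everything else where it is.

Things in the scene. Friction and masses are not known exactly. Their poses are not given: they have to be found in the camera images.
- dish: melting dish: shallow round white ceramic saucer, 103 mm across, 26 mm high, about 0.2 kg, in a dark steel band with a straight wooden handle. Origin: centre of its underside (foot 58 mm across); z up; handle along -x, pouring lip along +y. Stands loose on the block, at first with the handle to the robot's right and the lip roughly towards the robot
- handle_grip (a point): point on the wooden handle to grip, 95 mm from the dish's origin along its -x, 19 mm above its underside; axes as the dish's. The wood is 16 mm wide (y), 20 mm high (z), from 68 to 152 mm from the origin; at the start it is 37 mm above the worktop
- lip_tip (a point): outer end of the pouring lip, 63 mm from the dish's origin along its +y and 19 mm above its underside. Axes as the dish's
- dish_middle (a point): middle of the dish's hollow, on its floor, 7 mm above the centre of its underside; axes as the dish's. The floor is only gently dished (radius of curvature 120 mm) out to 28 mm from the middle, then rises steeply to the rim, 18 mm deep in all: tilting the dish by 3 degrees lets the ball roll about 6 mm
- ball_center (a point): centre of the loose alloy ball: plain bright steel-grey metal, 16 mm diameter, 18 g, free to roll in the hollow of the dish; at rest within a few mm of the middle
- spatula: plaster spatula, 218 mm long, 70 g: slim steel blade 2 mm thick, wooden handle 14 mm thick, 105 mm long. At first it lies across the rim of the dish, 44 mm above the worktop, its handle sticking out about 42 mm past the rim towards the robot's left and the robot; balances 40 mm behind mid-length. Origin: mid-length, underside (on the surface when laid flat); z up
- spatula_mid (a point): mid-length of the spatula, 7 mm above its underside; x axis runs from the handle's end to the blade's tip, z up
- spatula_grip (a point): point on the spatula's wooden handle, 90 mm behind the mid-length and 18 mm before the handle's end, at mid-thickness (7 mm above the underside); the handle is 17 mm wide there and clear of the dish by 14 mm or more. The handle runs along the x axis of spatula_mid to within 2 degrees
- spatula_tip (a point): tip of the spatula's blade
- brush: wooden artist's brush lying loose and flat on the worktop between the dish and the casting ring, 190 mm long, handle 10 mm thick, bristles pointing roughly away from the robot; not to be moved. Origin: its mid-length, underside
- brush_mid (a point): mid-length of the brush, 5 mm above the worktop; x axis runs from the handle's end towards the bristles, y to the left, z up. The worktop is free for 70 mm on its left, the ring's side; less on its right
- block: square pierced refractory block on which the dish stands, fixed, 130 x 130 x 18 mm, origin in the centre of its underside, on the worktop
- cradle: fixed steel cradle, foot 110 x 120 mm, to the robot's left, with a casting ring leaning in it: steel cylinder 64 mm across, 60 mm long, filled with plaster, tilted 40 degrees so that its funnel mouth looks up and along -y, to the dish. Origin: on the worktop under the ring's middle; z up; highest point 126 mm up. For the pour the dish's +y points along the cradle's +y
- ring_mouth (a point): centre of the ring's open funnel mouth (45 mm wide), 101 mm above the worktop, 19 mm from the cradle's origin along its -y; axes as the cradle's
- dropper: small brown bottle with a black cap, 40 mm wide, 62 mm high, bystander in front of the robot, to the right
- pot: small jar with a lid, 41 mm wide, 44 mm high, bystander beyond the dish, to the right
- cast: plaster arch model, 68 x 66 x 29 mm, bystander left of the cradle
- wax_pink: stick of casting wax 85 x 9 x 9 mm, bystander lying in front of the cradle

How it is judged:
By the outcome, as a careful person would: the job done as asked, in the order asked, and still so for the second after the job is handed in, while the arm keeps its last pose, push and grip.
It also fails if it takes over 59 s, if anything falls off the work surface, if the arm or the gripper's body presses on something with over 40 N, if the wrist force passes 120 N, or if a joint passes its speed limit or range.

## Working session

There is one attempt and no reset: what is moved stays moved. The work goes in short steps, Python scripts to look and compute and a tool call to move; the robot and the scene stay as the last step left them, time stands still between calls to the robot, and variables do not carry over. Pictures are saved under pics/ and viewed, at most 10 in all, crops included, and the job is handed in when it is done.

Besides the shell and the picture viewer there is one more tool, called after "Request:" as name(argument=value, ...) on one line, values as JSON. carry_out: Moves the arm, as the interface text tells. Its arguments: {"type":"object","properties":{"claw":{"type":"array","items":{"type":"number"}},"delta_pos":{"type":"array","items":{"type":"array","items":{"type":"number"}}},"angular":{"type":"array","items":{"type":"array","items":{"type":"number"}}},"force":{"type":"number"}},"required":["claw","delta_pos","angular"]}

```bash
ls; mkdir -p pics
cat > h.py <<'E'
import numpy as np, cv2, pickle
from scipy.spatial.transform import Rotation as R
from cell import arm
def ray(p,c):
    c=np.array(c,float)*[640,400]
    u=cv2.undistortPoints(c.reshape(1,1,2),p["mtx"],np.array(p["dist"],float))[0,0]
    T=np.array(p["T"]); d=T[:3,:3]@np.array([u[0],u[1],1]); return T[:3,3],d/np.linalg.norm(d)
def atz(r,z): o,d=r; return o+d*(z-o[2])/d[2]
def tri(rs):
    A=np.zeros((3,3));b=np.zeros(3)
    for o,d in rs:
        M=np.eye(3)-np.outer(d,d);A+=M;b+=M@o
    x=np.linalg.solve(A,b); e=[np.linalg.norm(np.cross(x-o,d)) for o,d in rs]
    return x,np.array(e)
def proj(p,X):
    T=np.linalg.inv(np.array(p["T"])); 
    return cv2.projectPoints(np.array(X,float).reshape(-1,1,3),cv2.Rodrigues(T[:3,:3])[0],T[:3,3],p["mtx"],np.array(p["dist"],float))[0].reshape(-1,2)
def save(p,n,k=1): cv2.imwrite("pics/"+n,cv2.resize(p["frame"][...,::-1],None,fx=k,fy=k))
E
python3 - <<'E'
from h import *
np.set_printoptions(precision=4,suppress=True)
P={n:arm.get_image(n) for n in("top","side","wrist")}
save(P["top"],"top0.png",1.25);save(P["side"],"side0.png",1.25)
print({n:(np.array(p["T"])[:3,3],p["mtx"][0][0]) for n,p in P.items()})
for l in "dish handle_grip lip_tip dish_middle ball_center spatula_mid spatula_grip spatula_tip brush_mid brush ring_mouth cradle block".split():
    rs=[];s=l
    for n,p in P.items():
        r=arm.place_of(l,p)
        if r and r[0]["conf"]>.3:
            s+=f" {n}:{r[0]['conf']:.2f} {np.round(np.array(r[0]['centre'])*[640,400],1)}"
            rs.append(ray(p,r[0]["centre"]))
    print(s, *(tri(rs) if len(rs)>1 else ()))
print(arm.observe())
E
```

```text
pics
{'top': (array([0.3771, 0.2286, 1.2797]), np.float64(447.8892827972159)), 'side': (array([-0.2072, -0.199 ,  1.0418]), np.float64(450.5365772014528)), 'wrist': (array([0.1811, 0.6021, 0.3855]), np.float64(310.71880012210886))}
dish top:0.90 [363.  205.3] side:0.71 [350.4 238.6] [0.5246 0.0954 0.0286] [0.0026 0.0026]
handle_grip top:0.72 [394.8 197.5] side:0.90 [380.6 243. ] [0.5452 0.0097 0.0408] [0. 0.]
lip_tip top:0.85 [363.5 224. ] side:0.79 [336.8 251. ] [0.467  0.1008 0.0359] [0.005 0.005]
dish_middle top:0.88 [358.3 201.9] side:0.92 [348.  235.9] [0.5349 0.108  0.0217] [0.0028 0.0028]
ball_center
spatula_mid top:0.58 [364.5 200.5] side:0.76 [350.9 229. ] [0.5324 0.0972 0.0629] [0.0001 0.0001]
spatula_grip top:0.76 [340.8 216. ] side:0.62 [324.3 237.2] [0.4918 0.1596 0.0313] [0.0005 0.0005]
spatula_tip top:0.62 [397.6 173.3] side:0.97 [389.5 223.7] [0.6083 0.0083 0.0608] [0.0039 0.0039]
brush_mid top:0.46 [322.4 226. ] side:0.60 [299.7 245. ] [ 0.4615  0.2156 -0.0058] [0.0063 0.0063]
brush top:0.50 [318.8 227.1] side:0.55 [300.3 241.8] [0.4613 0.2207 0.005 ] [0.0001 0.0001]
ring_mouth top:0.95 [261.5 223.9] side:0.97 [256.9 198. ] [0.4628 0.3669 0.1104] [0.005 0.005]
cradle top:0.68 [260.3 222.2] side:0.71 [253.8 217.8] [0.4716 0.3885 0.0033] [0.001 0.001]
block top:0.53 [440.  254.7]
{'clock': 2.1, 'joints': array([-1.2646,  0.4345,  0.025 ,  1.5732, -0.0116,  1.134 , -0.0751]), 'dq': array([-0.0005, -0.0025,  0.0007,  0.0002,  0.0005,  0.0008, -0.0015]), 'joint_efforts': array([  0.0008, -66.7647,   0.9842, -31.4799,  -0.0607,   0.0328,
        -0.    ]), 'position': array([0.2485, 0.5735, 0.2267]), 'ee_rot': array([0.6378, 3.0761, 0.    ]), 'force': array([0.0622, 0.2466, 1.2656]), 'ft_torque': array([-0.024 , -0.0384, -0.016 ]), 'gripper_force': 0.0, 'width': 1.001376267001918}
```

View pics/top0.png

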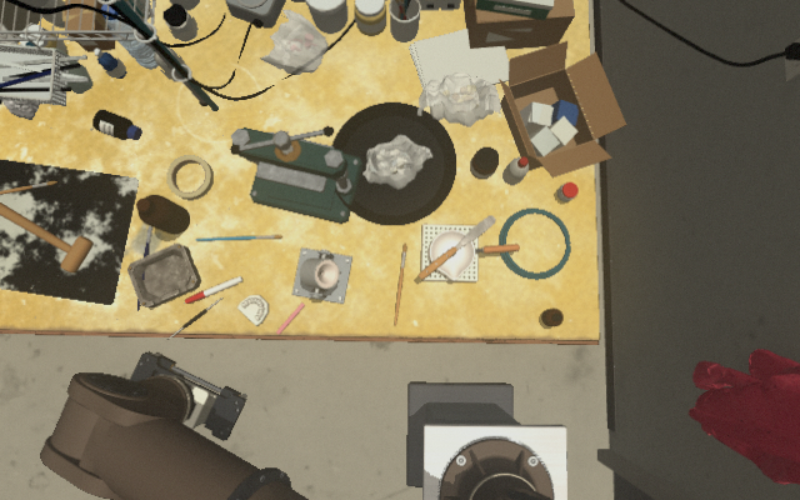

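View pics/side0.png

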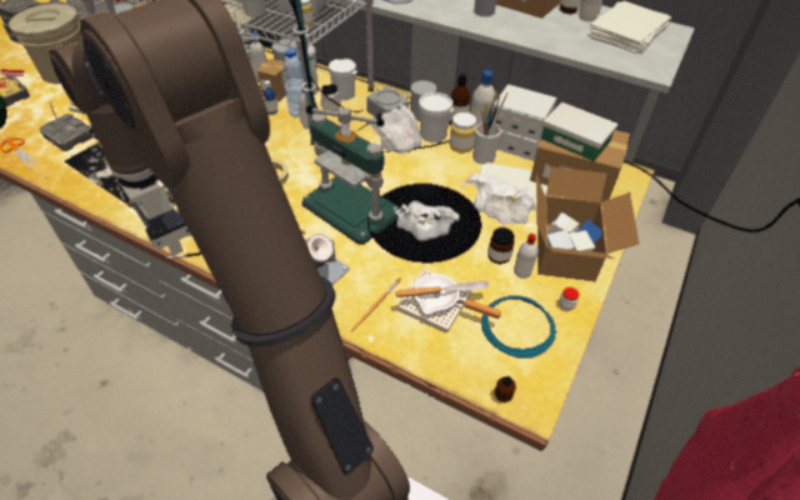

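The top view shows the spatula across the dish, with its handle end near (336,222) px and blade tip near (394,174). The brush is at about (322,228) pointing away from the robot. The dish handle points right at (416,198) and the ring is at (261,218). The side view agrees. I'm moving the wrist camera over the spatula handle.

Request:
carry_out(claw=[9, 9, 9, 9, 9, 9, 9, 9, 9, 9, 9, 9, 9, 9, 9, 9, 9, 9, 9], delta_pos=[[-2.8, -2.1, -0.15], [-2.8, -2.1, -0.15], [-2.8, -2.1, -0.15], [-2.8, -2.1, -0.15], [-2.8, -2.1, -0.15], [-2.8, -2.1, -0.15], [-2.8, -2.1, -0.15], [-2.8, -2.1, -0.15], [-2.8, -2.1, -0.15], [-2.8, -2.1, -0.15], [-2.8, -2.1, -0.15], [-2.8, -2.1, -0.15], [-2.8, -2.1, -0.15], [-2.8, -2.1, -0.15], [0, 0, 0], [0, 0, 0], [0, 0, 0], [0, 0, 0], [0, 0, 0]], angular=[[0, 0, 0], [0, 0, 0], [0, 0, 0], [0, 0, 0], [0, 0, 0], [0, 0, 0], [0, 0, 0], [0, 0, 0], [0, 0, 0], [0, 0, 0], [0, 0, 0], [0, 0, 0], [0, 0, 0], [0, 0, 0], [0, 0, 0.126], [0, 0, 0.126], [0, 0, 0.126], [0, 0, 0.126], [0, 0, 0]])

```text
clock: 4.0
position: [0.4913, 0.1479, 0.2478]
ee_rot: [1.387, 2.818, 0.0]
force: [0.4, -0.7, 0.8]
width: 0.981
gripper_force: 0.0
```

```bash
cat > look.py <<'E'
from h import *
import sys
np.set_printoptions(precision=4,suppress=True)
def look(tag,labels,cams=("top","side","wrist")):
    P={n:arm.get_image(n) for n in cams}
    for n in cams: save(P[n],f"{tag}_{n}.png",1.25)
    for l in labels:
        rs=[];s=l
        for n,p in P.items():
            r=arm.place_of(l,p)
            if r and r[0]["conf"]>.3:
                s+=f" {n}:{r[0]['conf']:.2f} {np.round(np.array(r[0]['centre'])*[640,400],1)}"
                rs.append(ray(p,r[0]["centre"]))
        print(s, *(tri(rs) if len(rs)>1 else ()))
    o=arm.observe(); print(o["clock"],o["position"],o["ee_rot"],o["joints"],o["force"],o["width"],o["gripper_force"])
    return P
if __name__=="__main__": 
    look(sys.argv[1],sys.argv[2].split())
E
python3 look.py a "dish handle_grip lip_tip dish_middle ball_center spatula_mid spatula_grip spatula_tip brush_mid brush ring_mouth cradle block"
```

```text
dish side:0.75 [348.8 238.5] wrist:0.74 [331.4 219.6] [0.5398 0.102  0.0098] [0.0019 0.0019]
handle_grip side:0.63 [351.6 233.6] wrist:0.66 [289.4 275.7] [0.5022 0.0662 0.1152] [0.0203 0.0203]
lip_tip side:0.98 [338.1 255.3] wrist:0.58 [283.9 195.8] [0.4665 0.0957 0.0218] [0.0052 0.0052]
dish_middle side:0.95 [349.7 237.6] wrist:0.58 [329.3 219.8] [0.5377 0.1004 0.0159] [0. 0.]
ball_center side:0.58 [215.1 230.7] wrist:0.49 [326.6 219.9] [0.3365 0.2377 0.3234] [0.1338 0.1338]
spatula_mid top:0.40 [233.5 252.2] side:0.73 [353.6 230. ] wrist:0.67 [342.6 113.6] [0.4309 0.2291 0.2047] [0.1971 0.1762 0.0307]
spatula_grip top:0.63 [339.1 216. ] side:0.74 [340.  250.6] wrist:0.52 [284.3 199.8] [0.4813 0.1195 0.0277] [0.0463 0.0188 0.0299]
spatula_tip side:0.61 [389.4 221.7] wrist:0.91 [334.  305.1] [0.6125 0.0174 0.0534] [0.0048 0.0048]
brush_mid top:0.61 [321.8 228.2] side:0.62 [346.1 239.3] wrist:0.90 [341.2 112.4] [0.4762 0.1764 0.039 ] [0.0414 0.084  0.043 ]
brush top:0.43 [320.3 228.5] wrist:0.60 [338.8 113.9] [ 0.466   0.2164 -0.1096] [0.002 0.002]
ring_mouth top:0.78 [261.9 217.7]
cradle top:0.94 [257.6 218.4] wrist:0.59 [444.2   0.5] [ 0.4822  0.3975 -0.0103] [0.0018 0.0018]
block side:0.76 [345.9 241.8] wrist:0.36 [330.4 166. ] [ 0.5139  0.1314 -0.0057] [0.0292 0.0292]
6.1 [0.4913 0.1479 0.2477] [1.3847 2.82   0.0001] [-0.6536  0.2324  0.317   1.8316 -0.0811  1.0901  0.3509] [-0.3174  0.1092  0.2947] 0.978930367557375 0.0
```

View pics/a_wrist.png

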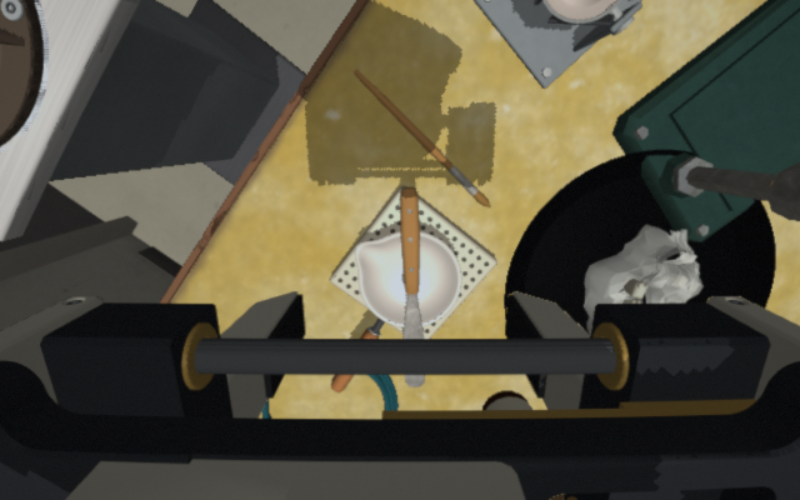

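The wrist view shows the spatula handle end at (326,150) px, its tip at (332,308) and the brush from (286,57) to (391,164). The dish is at (327,227) with the lip at (288,194), and its handle end is at (270,308).

Run:
```python
from h import *
np.set_printoptions(precision=4,suppress=True)
P={n:arm.get_image(n) for n in("top","wrist")}
W={"sp_end":(408,188),"sp_tip":(415,385),"br_end":(357,71),"br_tip":(489,205),"lip":(360,243),"hend":(340,386)}
T={"sp_end":(419,278),"sp_tip":(493,219),"br_end":(396,325),"br_tip":(405,243),"hend":(520,247)}
Z={"sp_end":.051,"sp_tip":.046,"br_end":.005,"br_tip":.005,"lip":.037,"hend":.037}
for k in W:
    a=ray(P["wrist"],np.array(W[k])/[800,500]); s=[atz(a,Z[k])]
    if k in T and k!="sp_end" or k=="sp_end": 
        if k in T:
            b=ray(P["top"],np.array(T[k])/[800,500]); s+=[atz(b,Z[k]),*tri([a,b])]
    print(k,*s)
for l,zz in(("spatula",.05),("brush",.005)):
    for n in P:
        r=arm.trace(l,P[n])
        if r:
            m=r[0]["region"]; ys,xs=np.nonzero(m); pts=np.array([atz(ray(P[n],((x+.5)/640,(y+.5)/400)),zz) for x,y in zip(xs,ys)])
            c=pts.mean(0); u=np.linalg.svd(pts-c,full_matrices=False)[2][0]; t=(pts-c)@u
            print(l,n,r[0]["conf"],m.sum(),c,u,np.degrees(np.arctan2(u[1],u[0])),c+u*t.min(),c+u*t.max())
```

```text
sp_end [0.4752 0.1737 0.051 ] [0.4718 0.1762 0.051 ] [0.4692 0.1786 0.1059] [0.0016 0.0016]
sp_tip [0.6113 0.011  0.046 ] [0.6078 0.0114 0.046 ] [0.6079 0.013  0.0512] [0.0013 0.0013]
br_end [0.3715 0.2281 0.005 ] [0.3684 0.2247 0.005 ] [ 0.3689  0.2267 -0.0054] [0.0021 0.0021]
br_tip [0.5566 0.2074 0.005 ] [0.5553 0.2075 0.005 ] [0.5541 0.2075 0.014 ] [0.0001 0.0001]
lip [0.472  0.1008 0.037 ]
hend [ 0.5505 -0.046   0.037 ] [ 0.5467 -0.0509  0.037 ] [ 0.5502 -0.0519  0.0294] [0.0025 0.0025]
spatula wrist 0.77 1756 [0.5281 0.1113 0.05  ] [ 0.6421 -0.7666 -0.    ] -50.04807799367395 [0.475  0.1747 0.05  ] [0.6116 0.0116 0.05  ]
brush wrist 0.63 1137 [0.4712 0.2156 0.005 ] [ 0.995  -0.1004 -0.    ] -5.759835948785762 [0.3716 0.2256 0.005 ] [0.5573 0.2069 0.005 ]
```

Request:
carry_out(claw=[5, 5, 5, 5, 5], delta_pos=[[0, 0, 2], [0.7, 0.2, 3], [0.65, 0.2, 3], [0, 0, 2.5], [0, 0, 0]], angular=[[0, 0, -0.04], [0, 0, 0], [0, 0, 0], [0, 0, 0], [0, 0, 0]])

```text
clock: 6.9
position: [0.4836, 0.1602, 0.14]
ee_rot: [-1.326, -2.844, 0.007]
force: [-0.2, -0.2, 0.9]
width: 0.599
gripper_force: 0.0
```

Run:
```python
from look import *
P=look("b","spatula_grip spatula_tip lip_tip".split(),("wrist",))
```

```text
spatula_grip wrist:0.74 [327.9 202.4]
spatula_tip
lip_tip wrist:0.78 [266.1 244.2]
7.1 [0.4867 0.1609 0.1442] [1.3279 2.8456 0.0026] [-0.6421  0.346   0.2818  1.9665 -0.1267  0.8435  0.4056] [0.6785 0.3095 0.1709] 0.5440985563549929 0.0
```

View pics/b_wrist.png

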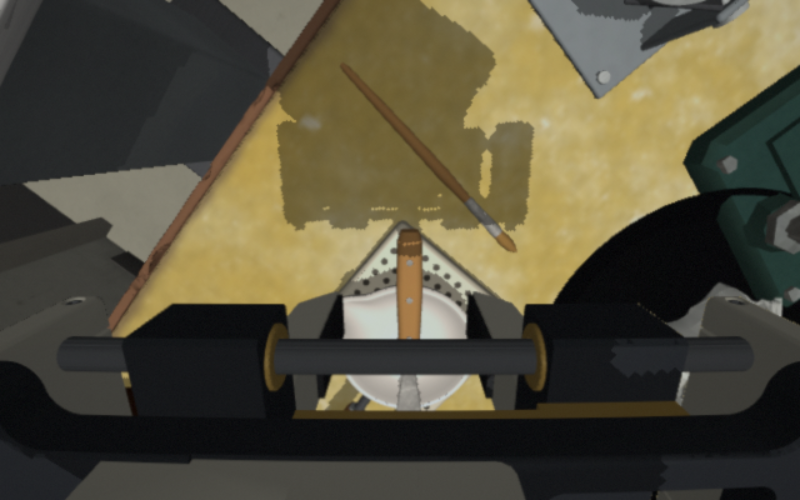

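The gripper is centred on the spatula handle, whose end is at (327,185) px. The brush ends are at (274,53) and (411,199).

Run:
```python
from h import *
np.set_printoptions(precision=4,suppress=True)
p=arm.get_image("wrist"); T1=np.array(p["T"]); o=arm.observe()
def M(pos,rv):
    m=np.eye(4);m[:3,:3]=R.from_rotvec(rv).as_matrix();m[:3,3]=pos;return m
H=np.linalg.inv(M(o["position"],o["ee_rot"]))@T1
print(H, o["position"])
q=dict(p);q["T"]=M([0.4913,.1479,.2477],[1.3847,2.82,.0001])@H
for k,a,b in(("end",(408,188),(409,231)),("brend",(357,71),(343,66)),("brtip",(489,205),(513,249))):
    print(k,*tri([ray(q,np.array(a)/[800,500]),ray(p,np.array(b)/[800,500])]),atz(ray(p,np.array(b)/[800,500]),.051 if k=="end" else .005))
```

```text
[[ 0.0001 -0.9609 -0.277   0.0732]
 [ 1.      0.0005 -0.0013  0.0004]
 [ 0.0014 -0.277   0.9609 -0.1595]
 [ 0.      0.      0.      1.    ]] [0.4867 0.161  0.1442]
end [0.4741 0.1776 0.0803] [0.0018 0.0018] [0.48   0.1738 0.051 ]
brend [ 0.3615  0.2304 -0.0503] [0.0007 0.0007] [0.374  0.2278 0.005 ]
brtip [0.5488 0.2082 0.034 ] [0.001 0.001] [0.5608 0.2082 0.005 ]
```

Request:
carry_out(claw=[5, 5, 5, 5, 5, 5], delta_pos=[[0, 0, 3], [0, 0, 3], [0, 0, 2.2], [0, 0, 1], [0, 0, 0.5], [0, 0, 0]], angular=[[0, 0, 0], [0, 0, 0], [0, 0, 0], [0, 0, 0], [0, 0, 0], [0, 0, 0]])

```text
clock: 7.75
position: [0.4862, 0.1609, 0.0462]
ee_rot: [1.328, 2.847, 0.001]
force: [-0.4, -0.4, -0.3]
width: 0.546
gripper_force: 0.0
```

Run:
```python
from look import *
P=look("c",[],("wrist","side"))
f=P["side"]["frame"][180:280,260:420,::-1]; w=P["wrist"]["frame"][...,::-1]
cv2.imwrite("pics/c2.png",np.vstack([cv2.resize(f,(480,300)),cv2.resize(w,(480,300))]))
```

```text
7.85 [0.4864 0.1611 0.0468] [1.3277 2.8461 0.0021] [-0.5985  0.4919  0.2342  2.0502 -0.1906  0.6178  0.4623] [ 1.0485 -0.0996  0.6557] 0.5415882069497395 0.0
```

View pics/c2.png

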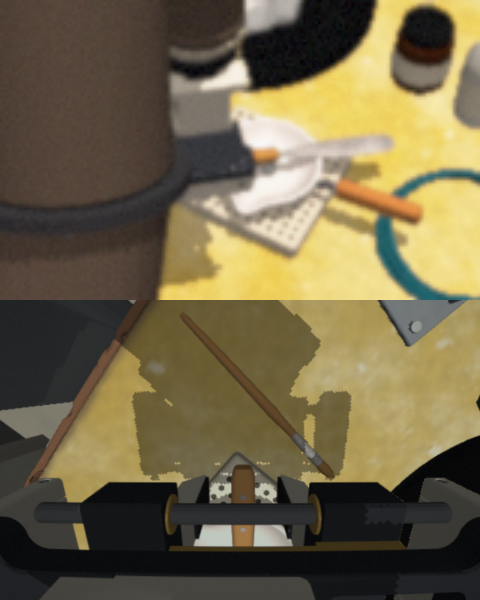

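The handle is centred between the fingers, so I close and lift slowly.

Request:
carry_out(claw=[3, 2, 1.5, 1.2, 1.0, 1.0, 1.0, 1.0, 1.0, 1.0, 1.0, 1.0, 1.0, 1.0], delta_pos=[[0, 0, 0], [0, 0, 0], [0, 0, 0], [0, 0, 0], [0, 0, 0], [0, 0, 0], [0, 0, 0], [0, 0, -0.1], [0, 0, -0.3], [0, 0, -0.6], [0, 0, -1], [0, 0, -1.5], [0, 0, -1], [0, 0, 0]], angular=[[0, 0, 0], [0, 0, 0], [0, 0, 0], [0, 0, 0], [0, 0, 0], [0, 0, 0], [0, 0, 0], [0, 0, 0], [0, 0, 0], [0, 0, 0], [0, 0, 0], [0, 0, 0], [0, 0, 0], [0, 0, 0]], force=35)

```text
clock: 9.25
position: [0.4867, 0.1612, 0.0924]
ee_rot: [1.327, 2.845, 0.004]
force: [0.8, 0.1, -0.7]
width: 0.174
gripper_force: 35.0
```

Run:
```python
from look import *
P=look("d",["ball_center","dish_middle"],("wrist","side"))
f=P["side"]["frame"][180:280,260:420,::-1]; w=P["wrist"]["frame"][...,::-1]
cv2.imwrite("pics/d2.png",np.vstack([cv2.resize(f,(480,300)),cv2.resize(w,(480,300))]))
```

```text
ball_center side:0.59 [350.  235.5]
dish_middle side:0.82 [348.7 239.1]
9.55 [0.4853 0.1607 0.0902] [-1.3277 -2.8466  0.0012] [-0.622   0.4228  0.261   2.0188 -0.1611  0.7202  0.4365] [-0.1233  0.5188 -0.6628] 0.17615127947466191 34.99114452970389
```

View pics/d2.png

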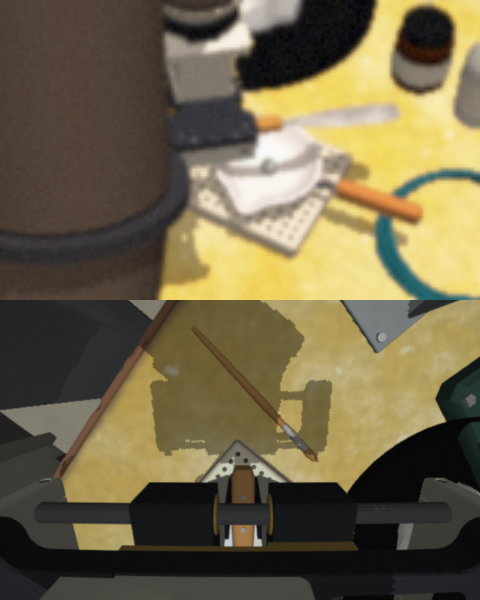

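Request:
carry_out(claw=[1.0, 1.0, 1.0, 1.0, 1.0, 1.0, 1.0, 1.0, 1.0, 1.0, 1.0, 1.0, 1.0, 1.0, 1.0, 1.0], delta_pos=[[1, -0.1, -0.2], [2, -0.15, -0.2], [2.5, -0.15, 0], [3, -0.2, 0], [3, -0.2, 0], [2, -0.15, 0], [1.3, -0.1, 0], [0.6, -0.06, 0], [0, 0, 0], [0, 0, 0], [0, 0, 0], [0, 0, 0], [0, 0, 0], [0, 0, 0], [0, 0, 0], [0, 0, 0]], angular=[[0, 0, 0], [0, 0, 0], [0, 0, 0], [0, 0, 0], [0, 0, 0], [0, 0, 0], [0, 0, 0], [0, 0, -0.06], [0, 0, -0.12], [0, 0, -0.135], [0, 0, -0.135], [0, 0, -0.135], [0, 0, -0.12], [0, 0, -0.066], [0, 0, 0], [0, 0, 0]])

```text
clock: 11.15
position: [0.3782, 0.2715, 0.0947]
ee_rot: [-0.164, -3.137, 0.0]
force: [0.2, -0.0, -0.7]
width: 0.176
gripper_force: 35.0
```

Run:
```python
from look import *
P=look("e",["spatula_tip","ball_center"],("wrist","side","top"))
f=P["side"]["frame"][160:300,200:424,::-1]; w=P["wrist"]["frame"][...,::-1]; t=P["top"]["frame"][130:290,240:460,::-1]
cv2.imwrite("pics/e2.png",np.vstack([np.hstack([cv2.resize(f,(400,260)),cv2.resize(t,(400,290))[:260]]),cv2.resize(w,(800,500))[:340]]))
```

```text
spatula_tip side:0.47 [306.6 191.4] top:0.72 [305.8 182.8] [0.5719 0.2602 0.0945] [0.0024 0.0024]
ball_center side:0.35 [350.1 234.6] top:0.38 [362.4 200. ] [0.5377 0.0998 0.0302] [0.0003 0.0003]
11.6 [0.3782 0.2717 0.0947] [0.1602 3.1375 0.    ] [-0.7757  0.3494  0.0476  2.1075 -0.0257  0.6852  0.7577] [-0.2407 -0.9122 -0.9451] 0.17298667445516838 34.99108379386598
```

View pics/e2.png

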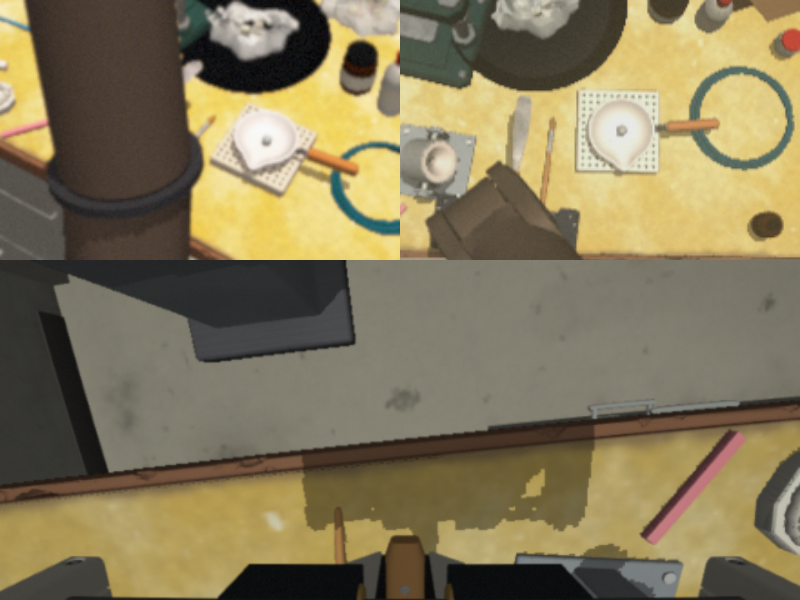

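The spatula is now parallel to the brush and left of it, and the ball is still in the middle of the dish at (362,200) px in the top view. The cradle's foot is close to the gripper's left side, so I'm checking clearance.

Run:
```python
from h import *
np.set_printoptions(precision=4,suppress=True)
P={n:arm.get_image(n) for n in("top","wrist")}
for px in((515,556-260),(680,566-260)): print("foot",atz(ray(P["wrist"],np.array(px)/[800,500]),.006))
for px in((256.5,204.5),(259,235)):
  for z in(.03,.06,.08,.1): print("knob",px,z,atz(ray(P["top"],np.array(px)/[640,400]),z)[:2])
t=P["top"]; I=[]
for n in("top0.png",): I.append(cv2.imread("pics/"+n)[225:325,265:435])
a=cv2.imread("pics/a_wrist.png")[0:100,450:680]
cv2.imwrite("pics/f.png",np.vstack([cv2.resize(I[0],(680,400),interpolation=cv2.INTER_CUBIC)[:, :680],cv2.resize(cv2.resize(a,(460,200)),(680,195))]))
```

```text
foot [0.416  0.3434 0.006 ]
foot [0.4362 0.4608 0.006 ]
knob (256.5, 204.5) 0.03 [0.5197 0.3967]
knob (256.5, 204.5) 0.06 [0.5162 0.3927]
knob (256.5, 204.5) 0.08 [0.5139 0.39  ]
knob (256.5, 204.5) 0.1 [0.5117 0.3873]
knob (259, 235) 0.03 [0.4345 0.3866]
knob (259, 235) 0.06 [0.4331 0.3829]
knob (259, 235) 0.08 [0.4322 0.3803]
knob (259, 235) 0.1 [0.4313 0.3778]
```

View pics/f.png

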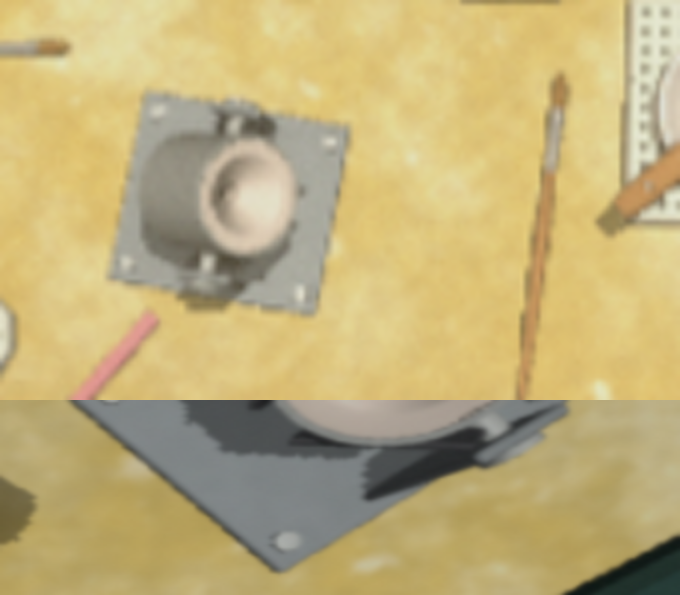

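Cradle +y points at about 80° yaw. The near clamp sits at x≥0.42, y≥0.365, so I shift the placement slightly away from it and lower in steps.

Request:
carry_out(claw=[1.0, 1.0, 1.0, 1.0, 1.0, 1.0, 1.0, 1.0], delta_pos=[[0.35, -0.45, 1], [0, 0, 2], [0, 0, 2], [0, 0, 1.5], [0, 0, 1], [0, 0, 0.5], [0, 0, 0.4], [0, 0, 0]], angular=[[0, 0, 0], [0, 0, 0], [0, 0, 0], [0, 0, 0], [0, 0, 0], [0, 0, 0], [0, 0, 0], [0, 0, 0]])

```text
clock: 12.5
position: [0.3743, 0.2676, 0.0107]
ee_rot: [0.16, 3.137, 0.0]
force: [-0.5, -0.4, -0.4]
width: 0.171
gripper_force: 35.0
```

Request:
carry_out(claw=[1.0, 1.0], delta_pos=[[0, 0, 0.3], [0, 0, 0]], angular=[[0, 0, 0], [0, 0, 0]])

```text
clock: 12.7
position: [0.3744, 0.2677, 0.0079]
ee_rot: [0.16, 3.137, 0.001]
force: [-0.4, -0.2, -0.3]
width: 0.175
gripper_force: 35.0
```

Request:
carry_out(claw=[1.0, 1.0], delta_pos=[[0, 0, 0.25], [0, 0, 0]], angular=[[0, 0, 0], [0, 0, 0]])

```text
clock: 12.9
position: [0.3743, 0.2676, 0.0052]
ee_rot: [0.16, 3.137, 0.0]
force: [0.2, 0.6, -0.3]
width: 0.177
gripper_force: 35.0
```

Request:
carry_out(claw=[1.0, 1.0], delta_pos=[[0, 0, 0.15], [0, 0, 0]], angular=[[0, 0, 0], [0, 0, 0]])

```text
clock: 13.1
position: [0.3744, 0.2676, 0.0037]
ee_rot: [0.16, 3.137, 0.0]
force: [-0.4, 0.1, 1.0]
width: 0.175
gripper_force: 35.0
```

Request:
carry_out(claw=[1.0, 1.0], delta_pos=[[0, 0, 0.1], [0, 0, 0]], angular=[[0, 0, 0], [0, 0, 0]])

```text
clock: 13.3
position: [0.3742, 0.2676, 0.0027]
ee_rot: [0.16, 3.137, 0.0]
force: [-0.2, -0.5, 1.0]
width: 0.175
gripper_force: 35.0
```

Request:
carry_out(claw=[1.7, 1.9, 2.1, 2.2, 2.2, 2.2], delta_pos=[[0, 0, 0], [0, 0, 0], [0, 0, 0], [0, 0, 0], [0, 0, 0], [0, 0, 0]], angular=[[0, 0, 0], [0, 0, 0], [0, 0, 0], [0, 0, 0], [0, 0, 0], [0, 0, 0]], force=5)

```text
clock: 13.9
position: [0.3743, 0.2675, 0.0027]
ee_rot: [0.16, 3.138, -0.0]
force: [-0.2, -0.2, 0.6]
width: 0.239
gripper_force: 0.0
```

Run:
```python
from look import *
look("g",["spatula_tip"],("wrist","top"))
```

```text
spatula_tip top:0.76 [310.1 187.1]
14.1 [0.3743 0.2676 0.0027] [0.1599 3.1375 0.0001] [-0.761   0.5097  0.0316  2.1869 -0.0358  0.4454  0.7678] [ 0.0533 -0.4111 -0.3856] 0.23864971520429976 0.0
```

Request:
carry_out(claw=[2.2, 2.2, 2.2, 2.2, 2.2, 2.2, 3, 4, 5, 5, 5, 5, 5, 5, 5, 5, 5], delta_pos=[[0, 0, -0.5], [0, 0, -1.5], [0, 0, -3], [0, 0, -4], [0, 0, -4], [0, 0, -3], [-1, -1.23, -1], [-2, -2.46, 0], [-2.5, -3.05, 0], [-2.5, -3.1, 0], [-2.5, -3.1, 0], [-2.5, -3.1, 0], [-2.5, -3.1, 0], [-2, -2.46, 0], [-1.5, -1.84, 0], [-1, -1.23, 0], [0, 0, 0]], angular=[[0, 0, 0], [0, 0, 0], [0, 0, 0], [0, 0, 0], [0, 0, 0], [0, 0, 0], [0, 0, 0], [0, 0, 0], [0, 0, 0], [0, 0, 0], [0, 0, 0], [0, 0, 0], [0, 0, 0], [0, 0, 0], [0, 0, 0], [0, 0, 0], [0, 0, 0]], force=30)

```text
clock: 15.8
position: [0.5488, -0.0002, 0.1729]
ee_rot: [0.165, 3.137, -0.001]
force: [0.5, -0.4, 0.2]
width: 0.548
gripper_force: 0.0
```

Request:
carry_out(claw=[5, 5, 5, 5, 5, 5, 5, 5, 5, 5, 5, 5], delta_pos=[[0, 0, 0], [0, 0, 0], [0, 0, 0], [0, 0, 0], [0, 0, 0], [0, 0, 0], [0, 0, 0], [0, 0, 0], [0, 0, 0], [0, 0, 0], [0, 0, 0], [0, 0, 0]], angular=[[0, 0, 0.1], [0, 0, 0.13], [0, 0, 0.13], [0, 0, 0.13], [0, 0, 0.13], [0, 0, 0.13], [0, 0, 0.13], [0, 0, 0.13], [0, 0, 0.13], [0, 0, 0.13], [0, 0, 0.11], [0, 0, 0]])

```text
clock: 17.0
position: [0.5474, 0.0037, 0.1726]
ee_rot: [-2.119, -2.318, -0.0]
force: [-0.2, -0.3, -0.3]
width: 0.549
gripper_force: 0.0
```

Run:
```python
from look import *
P=look("i",["handle_grip","dish_middle","lip_tip","ball_center","ring_mouth","dish"],("wrist","top","side"))
w=P["wrist"]["frame"][...,::-1]; t=P["top"]["frame"][130:290,240:460,::-1]
cv2.imwrite("pics/i2.png",np.hstack([cv2.resize(t,(396,288)),cv2.resize(w,(400,250),interpolation=cv2.INTER_AREA)[:, :].copy() if 0 else cv2.resize(w[60:,120:520],(400,288))]))
for l,z in(("dish_middle",.025),("handle_grip",.037),("lip_tip",.037)):
    for n in("wrist","top"):
        r=arm.place_of(l,P[n])
        if r: print(l,n,r[0]["conf"],atz(ray(P[n],r[0]["centre"]),z))
```

```text
handle_grip wrist:0.79 [318.  181.2] top:0.62 [392.7 198.3] side:0.34 [346.9 238.3] [0.5228 0.0454 0.0836] [0.0299 0.026  0.0557]
dish_middle wrist:0.55 [316.1  84.7] top:0.69 [359.2 200.5] side:0.57 [350.  238.3] [0.5359 0.1024 0.0137] [0.0041 0.0051 0.0037]
lip_tip wrist:0.80 [247.6  82.8] top:0.70 [365.5 222.9] side:0.58 [339.5 253.9] [0.4697 0.0946 0.0252] [0.0024 0.0062 0.004 ]
ball_center wrist:0.84 [320.8  86. ] top:0.53 [362.8 198.5] side:0.56 [347.8 235.3] [0.5381 0.1012 0.0268] [0.0021 0.0055 0.0057]
ring_mouth top:0.97 [263.8 220.2] side:0.58 [256.  198.8] [0.4694 0.3676 0.101 ] [0.0015 0.0015]
dish wrist:0.79 [318.5  81.9] top:0.85 [363.5 204.3] side:0.71 [348.2 238.4] [0.5301 0.1    0.0215] [0.0054 0.0057 0.0015]
18.05 [0.5481 0.0018 0.1727] [-2.1206 -2.3179 -0.0001] [-0.5027  0.3907  0.5432  1.8641 -0.244   0.9527  0.2387] [-0.1608 -1.0165  0.2796] 0.5439393771819768 0.0
dish_middle wrist 0.55 [0.5323 0.1005 0.025 ]
dish_middle top 0.69 [0.5371 0.1079 0.025 ]
handle_grip wrist 0.79 [0.5419 0.0115 0.037 ]
handle_grip top 0.62 [0.5434 0.0149 0.037 ]
lip_tip wrist 0.8 [0.4713 0.096  0.037 ]
lip_tip top 0.7 [0.4729 0.0912 0.037 ]
```

View pics/i2.png

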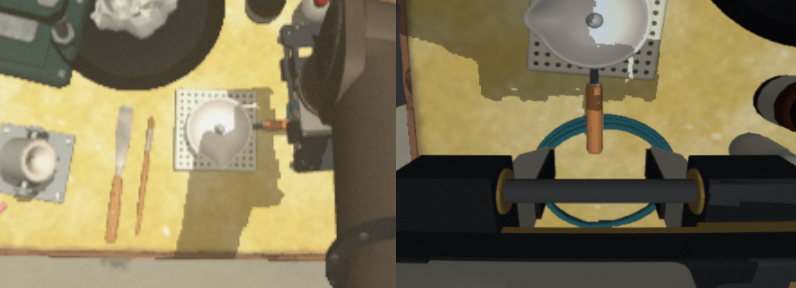

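Run:
```python
from h import *
np.set_printoptions(precision=4,suppress=True)
p=arm.get_image("wrist")
a,b=[atz(ray(p,((x+.5)/640,(y+.5)/400)),.039) for x,y in((317,160),(319,239))]
print(a,b,np.linalg.norm(a-b),np.degrees(np.arctan2(*(a-b)[[1,0]])))
for l in("dish","ball_center"):
    r=arm.trace(l,p)
    for q in r[:1]:
        m=q["region"].astype(np.uint8); ys,xs=np.nonzero(m); print(l,q["conf"],m.sum(),xs.min(),xs.max(),ys.min(),ys.max())
        if l=="dish":
            # wood: hue-orange pixels inside mask
            f=cv2.cvtColor(p["frame"],cv2.COLOR_RGB2HSV); w=(m>0)&(f[...,1]>110)&(f[...,0]<20)
            ys,xs=np.nonzero(w); P=np.array([atz(ray(p,((x+.5)/640,(y+.5)/400)),.043)[:2] for x,y in zip(xs,ys)])
            c=P.mean(0);u=np.linalg.svd(P-c)[2][0];t=(P-c)@u; print(len(P),c,u,np.degrees(np.arctan2(u[1],u[0])),t.min(),t.max(),ys.min(),ys.max())
            M=m*255; dt=(f[...,1]<60)&(m>0); ys,xs=np.nonzero(dt);(cx,cy),rr=cv2.minEnclosingCircle(np.c_[xs,ys].astype(np.float32));print(cx,cy,rr)
```

```text
[0.5406 0.0299 0.039 ] [ 0.5494 -0.0505  0.039 ] 0.08085444760477065 96.23568440935962
dish 0.57 13258 246 376 14 240
1291 [ 0.5441 -0.0068] [ 0.0935 -0.9956] -84.63626808432966 -0.03838031956613016 0.04233807357235438 159 239
314.0 113.0 99.08087158203125
ball_center 0.49 256 309 325 72 90
```

Request:
carry_out(claw=[5, 5, 5, 5, 5], delta_pos=[[0.3, -0.4, 3], [0, 0, 4], [0, 0, 3], [0, 0, 1], [0, 0, 0]], angular=[[0, 0, 0], [0, 0, 0], [0, 0, 0], [0, 0, 0], [0, 0, 0]])

```text
clock: 19.0
position: [0.5431, 0.0043, 0.0619]
ee_rot: [-2.12, -2.317, 0.003]
force: [-0.3, -0.8, 0.9]
width: 0.542
gripper_force: 0.0
```

```bash
cat > wood.py <<'E'
from h import *
np.set_printoptions(precision=4,suppress=True)
p=arm.get_image("wrist"); f=cv2.cvtColor(p["frame"],cv2.COLOR_RGB2HSV)
r=arm.trace("dish",p); m=r[0]["region"] if r else np.ones((400,640),bool)
w=m&(f[...,1]>110)&(f[...,0]<20); ys,xs=np.nonzero(w)
print(m.sum(),w.sum(),xs.min(),xs.max(),ys.min(),ys.max())
P=np.array([atz(ray(p,((x+.5)/640,(y+.5)/400)),.043)[:2] for x,y in zip(xs,ys)])
c=P.mean(0);u=np.linalg.svd(P-c)[2][0];print(c,np.degrees(np.arctan2(u[1],u[0])))
o=arm.observe();print(o["clock"],o["position"],o["ee_rot"])
R0=R.from_rotvec(o["ee_rot"]).as_matrix(); n=R0[:2,1]; 
print("lateral offset handle-TCP along tool y:",(c-o["position"][:2])@n)
print("wood start row",ys.min(),atz(ray(p,((xs[ys==ys.min()].mean()+.5)/640,ys.min()/400)),.043))
E
python3 wood.py
```

```text
29252 2241 308 334 191 311
[0.5433 0.0017] -84.74539014003652
19.1 [0.5448 0.0042 0.0638] [2.1202 2.3169 0.0015]
lateral offset handle-TCP along tool y: -0.001695503977340389
wood start row 191 [0.5404 0.0322 0.043 ]
```

Request:
carry_out(claw=[5, 5, 5, 5, 5], delta_pos=[[0, -0.15, 1], [0, 0, 2], [0, 0, 1], [0, 0, 0.55], [0, 0, 0]], angular=[[0, 0, 0], [0, 0, 0], [0, 0, 0], [0, 0, 0], [0, 0, 0]])

```text
clock: 19.6
position: [0.5422, 0.0042, 0.0169]
ee_rot: [-2.12, -2.318, 0.001]
force: [-0.1, 0.4, 0.2]
width: 0.543
gripper_force: 0.0
```

Request:
carry_out(claw=[4, 3.2, 2.6, 2.2, 2.0, 1.9, 1.8, 1.7, 1.6, 1.5, 1.4, 1.3, 1.2, 1.0, 1.0], delta_pos=[[0, 0, 0], [0, 0, 0], [0, 0, 0], [0, 0, 0], [0, 0, 0], [0, 0, 0], [0, 0, 0], [0, 0, 0], [0, 0, 0], [0, 0, 0], [0, 0, 0], [0, 0, 0], [0, 0, 0], [0, 0, 0], [0, 0, 0]], angular=[[0, 0, 0], [0, 0, 0], [0, 0, 0], [0, 0, 0], [0, 0, 0], [0, 0, 0], [0, 0, 0], [0, 0, 0], [0, 0, 0], [0, 0, 0], [0, 0, 0], [0, 0, 0], [0, 0, 0], [0, 0, 0], [0, 0, 0]], force=60)

```text
clock: 21.1
position: [0.5423, 0.0043, 0.0172]
ee_rot: [-2.12, -2.318, 0.0]
force: [-0.2, -0.8, -1.0]
width: 0.174
gripper_force: 60.0
```

Request:
carry_out(claw=[1, 1, 1, 1, 1, 1, 1, 1], delta_pos=[[0, 0, -0.1], [0, 0, -0.2], [0, 0, -0.3], [0, 0, -0.4], [0, 0, -0.4], [0, 0, -0.3], [0, 0, -0.2], [0, 0, -0.1]], angular=[[0, 0, 0], [0, 0, 0], [0, 0, 0], [0, 0, 0], [0, 0, 0], [0, 0, 0], [0, 0, 0], [0, 0, 0]])

```text
clock: 21.9
position: [0.5425, 0.0043, 0.0375]
ee_rot: [2.12, 2.318, 0.0]
force: [-0.2, 0.5, -2.3]
width: 0.171
gripper_force: 60.0
```

```bash
cat > ballchk.py <<'E'
from look import *
import sys
P=look(sys.argv[1],[],("wrist",)); p=P["wrist"]
H=np.array(p["T"])
for l in("ball_center","dish_middle","lip_tip"):
    r=arm.place_of(l,p)
    if r: print(l,r[0]["conf"],np.array(r[0]["centre"])*[640,400])
r=arm.trace("ball_center",p)
if r:
    ys,xs=np.nonzero(r[0]["region"]); print("ball",r[0]["conf"],xs.mean(),ys.mean(),len(xs))
r=arm.trace("dish",p)
if r:
    m=r[0]["region"]; f=cv2.cvtColor(p["frame"],cv2.COLOR_RGB2HSV)
    print("dish rows/cols",[ (np.nonzero(m)[i].min(),np.nonzero(m)[i].max()) for i in(0,1)])
E
python3 ballchk.py j
```

```text
21.95 [0.5425 0.0043 0.0375] [2.1204 2.3179 0.0005] [-0.4188  0.5678  0.4367  1.9938 -0.3808  0.659   0.3515] [ 0.7474 -0.0651 -1.9635] 0.1682419580247743 59.98410880565643
ball_center 0.61 [328.384  54.88 ]
dish_middle 0.26 [323.968 259.12 ]
lip_tip 0.85 [168.896  52.92 ]
ball 0.58 323.7907742998353 54.23887973640856 1214
dish rows/cols [(np.int64(0), np.int64(327)), (np.int64(171), np.int64(452))]
```

```bash
cat > tf.py <<'E'
from look import *
def M(o):
    m=np.eye(4);m[:3,:3]=R.from_rotvec(o["ee_rot"]).as_matrix();m[:3,3]=o["position"];return m
def tfpt(p,px,zt,To):
    i=np.linalg.inv(To);o,d=ray(p,(np.array(px)+.0)/[640,400]); o=i[:3,:3]@o+i[:3,3]; d=i[:3,:3]@d
    return o+d*(zt-o[2])/d[2]
def rep():
    p=arm.get_image("wrist");o=arm.observe();To=M(o)
    print(o["clock"],o["position"],o["ee_rot"],"down",To[:3,2],o["force"])
    r=arm.trace("ball_center",p)
    if r and r[0]["conf"]>.3:
        ys,xs=np.nonzero(r[0]["region"]);print("ball",r[0]["conf"],xs.mean(),ys.mean(),tfpt(p,(xs.mean()+.5,ys.mean()+.5),-.0158,To))
    r=arm.place_of("lip_tip",p)
    if r: print("lip",r[0]["conf"],tfpt(p,np.array(r[0]["centre"])*[640,400],-.0198,To))
    g=cv2.cvtColor(p["frame"],cv2.COLOR_RGB2HSV)
    r=arm.trace("dish",p)
    if r:
        w=(r[0]["region"])&(g[...,1]<70)&(g[...,2]>90); w[:, :]=w
        n=max(range(1,(c:=cv2.connectedComponentsWithStats(w.astype(np.uint8)))[0]),key=lambda k:c[2][k,4]); w=c[1]==n
        for row in(20,54,80,110):
            xs=np.nonzero(w[row])[0]
            if len(xs): print("rim",row,xs.min(),xs.max(),tfpt(p,(xs.min(),row),-.0268,To)[:2],tfpt(p,(xs.max()+1,row),-.0268,To)[:2])
        ys=np.nonzero(w[:,324])[0]; print("near edge row",ys.max(),tfpt(p,(324,ys.max()+1),-.0268,To))
    return p
if __name__=="__main__": rep()
E
python3 tf.py
```

```text
22.25 [0.5422 0.0043 0.0371] [-2.1204 -2.3179  0.0003] down [-0.0003 -0.     -1.    ] [ 0.3147  1.0482 -2.2269]
ball 0.45 331.3873539773781 153.63137400333767 [ 0.0545  0.0048 -0.0158]
lip 0.64 [ 0.0977 -0.0631 -0.0198]
rim 20 180 453 [ 0.1083 -0.0548] [0.1082 0.0515]
rim 54 172 451 [ 0.0961 -0.0593] [0.0959 0.0519]
rim 80 187 445 [ 0.0862 -0.0543] [0.0861 0.0504]
rim 110 212 432 [ 0.0743 -0.0452] [0.0744 0.0462]
near edge row 174 [ 0.047   0.0012 -0.0268]
```

Run:
```python
from tf import *
for i in range(2):
    p=arm.get_image("wrist")
    for r in arm.look_for("ball_center",p)[:3]: print("L",r["conf"],np.array(r["centre"])*[640,400])
    for r in arm.trace("ball_center",p)[:3]:
        ys,xs=np.nonzero(r["region"]);print("T",r["conf"],xs.mean(),ys.mean(),len(xs))
q=cv2.imread("pics/j_wrist.png"); g=cv2.cvtColor(p["frame"],cv2.COLOR_RGB2GRAY)
print(cv2.resize(g[20:190:1,250:400],(25,28),interpolation=cv2.INTER_AREA))
print(np.abs(g.astype(int)-cv2.cvtColor(cv2.resize(q,(640,400)),cv2.COLOR_BGR2GRAY))[20:180,170:460].max())
```

```text
L 0.81 [326.528  56.8  ]
T 0.65 323.801308258381 54.08421913327882 1223
L 0.88 [325.888  57.2  ]
T 0.93 323.73623664749385 54.13229252259655 1217
[[106 109 113 159 165 177 179 179 179 179 179 179 179 179 179 179 179 178
  178 178 177 177 173 168 162]
 [109 112 115 118 118 150 170 175 179 179 179 179 179 179 179 179 179 179
  178 178 178 177 175 170 164]
 [112 114 117 119 119 121 122 141 169 177 175 142 130 144 177 180 179 179
  179 178 178 178 176 171 166]
 [116 118 120 119 121 123 123 124 126 135 105 109 123 118 123 179 180 179
  179 179 178 178 177 173 167]
 [122 121 121 120 122 124 124 126 127 102  78  95 120 119 113 152 180 180
  180 179 179 178 178 173 167]
 [125 122 122 121 123 125 125 127 129  87  77  85  89  82 102 132 181 180
  180 180 179 179 178 174 168]
 [125 122 122 122 124 126 126 128 130  89  72  79  78  76  76 133 181 180
  180 180 179 179 178 173 168]
 [121 121 122 123 124 127 127 129 131 116  62  69  69  67  62 135 180 181
  181 180 180 180 178 173 167]
 [117 119 121 124 124 127 129 129 131 132 104  63  55  64 108 130 142 165
  181 180 180 180 177 172 166]
 [114 116
[... 1289 characters left out ...]
108 108 108 108 108 108 107 122 145
  143 143 145 146 166 176 128]
 [ 96  79 114 123 115 109 107 107 106 106 106 106 106 106 106 106 107 128
  147 152 169 175 168 169 160]
 [101  89  97 101 114 123 121 115 111 108 107 107 107 107 108 109 113 130
  174 177 155 121 121 131 126]
 [ 88  90  92  94  95  96 102 112 120 123 123 123 123 123 123 121 116 113
  133 116  49  76 101  51  65]
 [ 89  88  84  82  82  83  84  83  84  87  86  76  78  80  93  94  96  99
  100 100 103 102 112 118 114]
 [ 90  90  90  88  89  91  92  92  91  91  81  32  36  48  84  83  83  84
   87 105 132 142 148 158 162]
 [ 90  89  90  90  90  92  93  93  92  90  81  33  37  51  90  89  88  91
   99 148 149 145 144 145 115]]
63
```

The ball is still at the dish's middle, (324,54) px; the odd reading was a false detection. Raising.

Request:
carry_out(claw=[1, 1, 1, 1, 1, 1, 1, 1, 1, 1, 1, 1, 1, 1, 1, 1], delta_pos=[[0, 0, -0.2], [0, 0, -0.4], [0, 0, -0.6], [0, 0, -0.8], [0, 0, -0.9], [0, 0, -0.9], [0, 0, -0.9], [0, 0, -0.9], [0, 0, -0.9], [0, 0, -0.9], [0, 0, -0.9], [0, 0, -0.8], [0, 0, -0.6], [0, 0, -0.4], [0, 0, -0.3], [0, 0, -0.1]], angular=[[0, 0, 0], [0, 0, 0], [0, 0, 0], [0, 0, 0], [0, 0, 0], [0, 0, 0], [0, 0, 0], [0, 0, 0], [0, 0, 0], [0, 0, 0], [0, 0, 0], [0, 0, 0], [0, 0, 0], [0, 0, 0], [0, 0, 0], [0, 0, 0]])

```text
clock: 24.3
position: [0.5424, 0.0043, 0.1424]
ee_rot: [2.12, 2.318, 0.0]
force: [0.0, 0.2, -2.2]
width: 0.168
gripper_force: 60.0
```

Run:
```python
from tf import *
from scipy.linalg import logm,expm
rep()
o=arm.observe();A=M(o)
a=np.radians(80.3-180); Rz=lambda t:R.from_euler("z",t).as_matrix()
cur=np.arctan2(A[1,1],A[0,1]); print("yaw y",np.degrees(cur))
dpsi=a-cur; B=A.copy();B[:3,:3]=Rz(dpsi)@A[:3,:3]
L=np.array([.097,-.063,-.0198]); mouth=np.array([.471,.369,.165])
B[:3,3]=mouth-B[:3,:3]@L; B[2,3]=A[2,3]; print("dpsi",dpsi,"target",B[:3,3])
X=logm(np.linalg.inv(A)@B).real
for th in(.05,.04,.03,.02,.01):
    f=th/abs(dpsi); D=expm(X*f); print(th,D[:3,3]*100,R.from_matrix(D[:3,:3]).as_rotvec())
```

```text
24.35 [0.5424 0.0043 0.1424] [-2.1205 -2.318  -0.0001] down [ 0.      0.0001 -1.    ] [ 0.6957  0.1272 -1.9027]
ball 0.93 324.0303776683087 54.33415435139573 [ 0.097   0.0013 -0.0158]
lip 0.81 [ 0.0974 -0.0633 -0.0198]
rim 20 181 452 [ 0.1083 -0.0544] [0.1082 0.0511]
rim 54 172 451 [ 0.0961 -0.0594] [0.0959 0.0519]
rim 80 187 445 [ 0.0862 -0.0543] [0.0861 0.0504]
rim 110 213 432 [ 0.0744 -0.0448] [0.0744 0.0462]
near edge row 174 [ 0.047   0.0011 -0.0268]
yaw y 5.097685548395232
dpsi -1.829064661289176 target [0.3648 0.3233 0.142 ]
0.05 [ 0.299  -1.112   0.0006] [0.   0.   0.05]
0.04 [ 0.2347 -0.8909  0.0005] [0.   0.   0.04]
0.03 [ 0.1727 -0.669   0.0003] [0.   0.   0.03]
0.02 [ 0.1129 -0.4466  0.0002] [0.   0.   0.02]
0.01 [ 0.0553 -0.2236  0.0001] [0.   0.   0.01]
```

Request:
carry_out(claw=[1, 1, 1, 1, 1, 1, 1, 1, 1, 1, 1, 1, 1, 1, 1, 1, 1, 1, 1, 1], delta_pos=[[0.055, -0.224, 0], [0.113, -0.447, 0], [0.173, -0.669, 0], [0.235, -0.891, 0], [0.299, -1.112, 0], [0.299, -1.112, 0], [0.299, -1.112, 0], [0.299, -1.112, 0], [0.299, -1.112, 0], [0.299, -1.112, 0], [0.299, -1.112, 0], [0.299, -1.112, 0], [0.299, -1.112, 0], [0.299, -1.112, 0], [0.299, -1.112, 0], [0.299, -1.112, 0], [0.299, -1.112, 0], [0.299, -1.112, 0], [0.299, -1.112, 0], [0.299, -1.112, 0]], angular=[[0, 0, 0.01], [0, 0, 0.02], [0, 0, 0.03], [0, 0, 0.04], [0, 0, 0.05], [0, 0, 0.05], [0, 0, 0.05], [0, 0, 0.05], [0, 0, 0.05], [0, 0, 0.05], [0, 0, 0.05], [0, 0, 0.05], [0, 0, 0.05], [0, 0, 0.05], [0, 0, 0.05], [0, 0, 0.05], [0, 0, 0.05], [0, 0, 0.05], [0, 0, 0.05], [0, 0, 0.05]])

```text
clock: 26.5
position: [0.3759, 0.1175, 0.1422]
ee_rot: [-2.919, -1.16, 0.001]
force: [-0.9, 0.2, -2.5]
width: 0.17
gripper_force: 60.0
```

Request:
carry_out(claw=[1, 1, 1, 1, 1, 1, 1, 1, 1, 1, 1, 1, 1, 1, 1, 1, 1, 1, 1, 1], delta_pos=[[0.299, -1.112, 0], [0.299, -1.112, 0], [0.299, -1.112, 0], [0.299, -1.112, 0], [0.299, -1.112, 0], [0.299, -1.112, 0], [0.299, -1.112, 0], [0.299, -1.112, 0], [0.299, -1.112, 0], [0.299, -1.112, 0], [0.299, -1.112, 0], [0.299, -1.112, 0], [0.299, -1.112, 0], [0.299, -1.112, 0], [0.299, -1.112, 0], [0.299, -1.112, 0], [0.235, -0.891, 0], [0.173, -0.669, 0], [0.173, -0.669, 0], [0.113, -0.447, 0]], angular=[[0, 0, 0.05], [0, 0, 0.05], [0, 0, 0.05], [0, 0, 0.05], [0, 0, 0.05], [0, 0, 0.05], [0, 0, 0.05], [0, 0, 0.05], [0, 0, 0.05], [0, 0, 0.05], [0, 0, 0.05], [0, 0, 0.05], [0, 0, 0.05], [0, 0, 0.05], [0, 0, 0.05], [0, 0, 0.05], [0, 0, 0.04], [0, 0, 0.03], [0, 0, 0.03], [0, 0, 0.02]])

```text
clock: 28.5
position: [0.3642, 0.3217, 0.1422]
ee_rot: [-3.131, 0.254, 0.0]
force: [-0.5, 0.5, -1.8]
width: 0.169
gripper_force: 60.0
```

Request:
carry_out(claw=[1, 1, 1, 1], delta_pos=[[0.055, -0.224, 0], [0, 0, 0], [0, 0, 0], [0, 0, 0]], angular=[[0, 0, 0.01], [0, 0, 0], [0, 0, 0], [0, 0, 0]])

```text
clock: 28.9
position: [0.365, 0.3231, 0.1422]
ee_rot: [-3.13, 0.267, 0.0]
force: [0.3, -0.1, -2.8]
width: 0.171
gripper_force: 60.0
```

Run:
```python
from tf import *
p=rep()
To=M(arm.observe()); print("lip world",To[:3,:3]@[.097,-.063,-.0198]+To[:3,3],"yaw y",np.degrees(np.arctan2(To[1,1],To[0,1])))
print("joints",arm.observe()["joints"])
rs=[]
for n in("wrist","top","side"):
    q=p if n=="wrist" else arm.get_image(n)
    for l in("ring_mouth","cradle"):
        r=arm.place_of(l,q)
        if r: print(l,n,r[0]["conf"],np.array(r[0]["centre"])*[640,400],atz(ray(q,r[0]["centre"]),.101 if l=="ring_mouth" else 0))
    save(q,f"k_{n}.png",1.25)
```

```text
28.95 [0.365  0.3232 0.1423] [-3.1301  0.2674  0.0003] down [-0.0002  0.0002 -1.    ] [ 0.7871  0.3974 -3.033 ]
ball 0.98 324.15746753246754 54.32548701298701 [ 0.0994  0.0013 -0.0158]
lip 0.74 [ 0.1003 -0.0629 -0.0198]
rim 20 181 452 [ 0.1106 -0.0545] [0.1106 0.0509]
rim 54 172 451 [ 0.0984 -0.0594] [0.0983 0.0517]
rim 80 187 446 [ 0.0885 -0.0544] [0.0885 0.0507]
rim 110 212 432 [ 0.0767 -0.0453] [0.0767 0.046 ]
near edge row 175 [ 0.0489  0.001  -0.0268]
lip world [0.4713 0.369  0.1621] yaw y -99.75692728159542
joints [-1.4966  0.4042  0.8848  2.0543 -0.4112  0.8658 -2.1189]
ring_mouth top 0.88 [260.8  219.48] [0.4721 0.3744 0.101 ]
cradle top 0.68 [260.672 222.6  ] [0.4713 0.3869 0.    ]
ring_mouth side 0.16 [288.576 236.6  ] [0.3989 0.2173 0.101 ]
cradle side 0.72 [253.12 217.4 ] [0.4734 0.3939 0.    ]
```

Run:
```python
import cv2,numpy as np
w=cv2.imread("pics/k_wrist.png");t=cv2.imread("pics/k_top.png");s=cv2.imread("pics/k_side.png")
a=w[0:300,0:600]
b=np.hstack([cv2.resize(t[215:325,265:435],(400,259)),cv2.resize(s[190:320,250:450],(400,259))])
cv2.imwrite("pics/k2.png",np.vstack([np.hstack([a,np.zeros((300,200,3),np.uint8)]),b]))
```

```text
(no output)
```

View pics/k2.png

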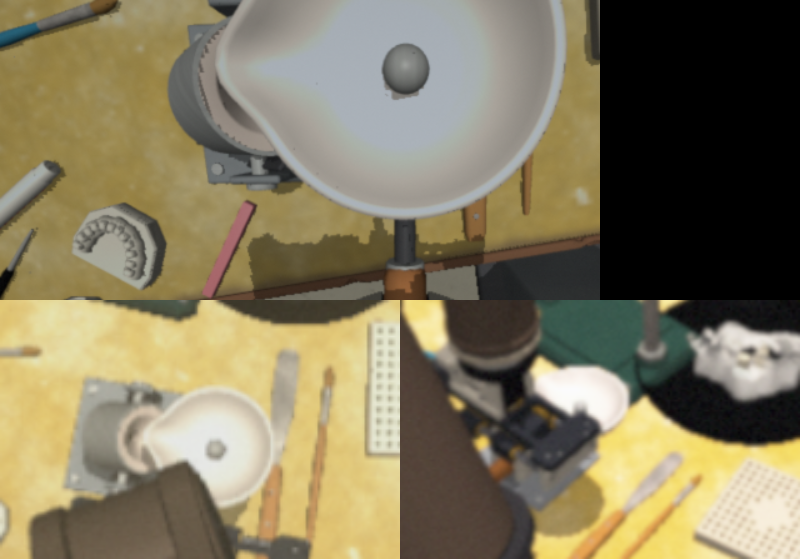

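Run:
```python
from tf import *
P={n:arm.get_image(n) for n in("wrist","top")}; p=P["wrist"]
print("corner",atz(ray(p,np.array((208,184))/[800,500]),.006),"bolt",atz(ray(p,np.array((218,171))/[800,500]),.01))
for n,px in(("wrist",(218/1.25,62/1.25)),("top",(259.9,219.6))): print("lip",n,atz(ray(P[n],np.array(px)/[640,400]),.162))
yaw=np.radians(80.3); ey=np.array([np.cos(yaw),np.sin(yaw),0]); ex=np.array([ey[1],-ey[0],0]); ax=-ey*np.cos(np.radians(40))+np.array([0,0,np.sin(np.radians(40))])
u=np.cross(ax,ex)
# plaster-coloured pixels in wrist: left of the dish
f=p["frame"].astype(int)
hsv=cv2.cvtColor(p["frame"],cv2.COLOR_RGB2HSV)
for c in((.4715,.371,.101),(.4715,.376,.101),(.4665,.371,.101),(.4765,.371,.101)):
    c=np.array(c); print(c)
    for n in P:
      print(n,[tuple(np.round(proj(P[n],c+32*.001*(np.cos(t)*ex+np.sin(t)*u))[0]*1.25).astype(int)) for t in np.radians(range(0,360,45))],"centre",np.round(proj(P[n],c)[0]*1.25))
for row in range(20,130,8):
    print(row,[tuple(f[row,x]) for x in range(136,184,6)])
```

```text
corner [0.4334 0.463  0.006 ] bolt [0.4414 0.4506 0.01  ]
lip wrist [0.4753 0.3669 0.162 ]
lip top [0.4668 0.3691 0.162 ]
[0.4715 0.371  0.101 ]
wrist [(np.int64(264), np.int64(23)), (np.int64(219), np.int64(36)), (np.int64(203), np.int64(90)), (np.int64(230), np.int64(144)), (np.int64(275), np.int64(162)), (np.int64(311), np.int64(143)), (np.int64(322), np.int64(100)), (np.int64(305), np.int64(52))] centre [270.  95.]
top [(np.int64(331), np.int64(260)), (np.int64(322), np.int64(262)), (np.int64(316), np.int64(272)), (np.int64(318), np.int64(283)), (np.int64(325), np.int64(290)), (np.int64(333), np.int64(287)), (np.int64(338), np.int64(277)), (np.int64(337), np.int64(266))] centre [328. 275.]
[0.4715 0.376  0.101 ]
wrist [(np.int64(254), np.int64(25)), (np.int64(208), np.int64(39)), (np.int64(192), np.int64(92)), (np.int64(220), np.int64(146)), (np.int64(266), np.int64(164)), (np.int64(302), np.int64(144)), (np.int64(313), np.int64(102)), (np.int64(296), np.int64(54))] centre [260.  97.]
top [(np.int64(328), np.int64(260)), (np.int64(320), np.int64(262)), (np.int64(314), np.int64(27
[... 5842 characters left out ...]
64(82)), (np.int64(153), np.int64(135), np.int64(79)), (np.int64(152), np.int64(134), np.int64(76)), (np.int64(153), np.int64(134), np.int64(72)), (np.int64(130), np.int64(114), np.int64(67)), (np.int64(60), np.int64(61), np.int64(60)), (np.int64(59), np.int64(60), np.int64(60)), (np.int64(60), np.int64(62), np.int64(61))]
124 [(np.int64(156), np.int64(140), np.int64(89)), (np.int64(154), np.int64(138), np.int64(85)), (np.int64(150), np.int64(133), np.int64(78)), (np.int64(153), np.int64(136), np.int64(83)), (np.int64(156), np.int64(139), np.int64(85)), (np.int64(105), np.int64(109), np.int64(110)), (np.int64(105), np.int64(111), np.int64(111)), (np.int64(105), np.int64(110), np.int64(111))]
```

The wrist view shows the lip at (174,50) px in front of the ring's rim. Fitting the rim puts the mouth about 3 mm further in x and y, and the ball is centred. I shift slightly and descend.

Request:
carry_out(claw=[1, 1, 1, 1, 1, 1, 1, 1, 1, 1, 1, 1, 1, 1, 1, 1], delta_pos=[[0.01, -0.02, 0.1], [0.03, -0.05, 0.2], [0.04, -0.06, 0.3], [0.04, -0.07, 0.4], [0.04, -0.07, 0.5], [0.04, -0.06, 0.5], [0.03, -0.05, 0.5], [0.01, -0.02, 0.5], [0, 0, 0.5], [0, 0, 0.4], [0, 0, 0.3], [0, 0, 0.2], [0, 0, 0.2], [0, 0, 0.1], [0, 0, 0], [0, 0, 0]], angular=[[0, 0, 0], [0, 0, 0], [0, 0, 0], [0, 0, 0], [0, 0, 0], [0, 0, 0], [0, 0, 0], [0, 0, 0], [0, 0, 0], [0, 0, 0], [0, 0, 0], [0, 0, 0], [0, 0, 0], [0, 0, 0], [0, 0, 0], [0, 0, 0]])

```text
clock: 31.2
position: [0.3682, 0.327, 0.0953]
ee_rot: [-3.13, 0.267, -0.0]
force: [-0.6, -0.2, -2.0]
width: 0.169
gripper_force: 60.0
```

Run:
```python
from tf import *
p=rep(); To=M(arm.observe()); print("lip world",To[:3,:3]@[.097,-.063,-.0198]+To[:3,3])
rs={}
for n in("top","side","wrist"):
    q=arm.get_image(n)
    for l in("lip_tip","ring_mouth","dish_middle"):
        r=arm.place_of(l,q)
        if r and r[0]["conf"]>.3: rs.setdefault(l,[]).append(ray(q,r[0]["centre"])); print(l,n,r[0]["conf"],np.array(r[0]["centre"])*[640,400],atz(ray(q,r[0]["centre"]),.113 if l=="lip_tip" else .101))
for l in rs:
    if len(rs[l])>1: print(l,*tri(rs[l]))
f=cv2.cvtColor(q["frame"],cv2.COLOR_RGB2GRAY)
for row in (36,50,64,78,92,106): print(row,f[row,130:190:3])
```

```text
31.25 [0.3682 0.327  0.0953] [-3.13    0.2671 -0.0002] down [ 0.0001  0.0002 -1.    ] [-0.622   0.9118 -2.294 ]
ball 0.95 324.0821917808219 55.12006446414182 [ 0.0991  0.0011 -0.0158]
lip 0.82 [ 0.1005 -0.0637 -0.0198]
lip world [0.4744 0.3727 0.1151]
lip_tip top 0.86 [261.696 218.32 ] [0.4742 0.3707 0.113 ]
ring_mouth top 0.83 [260.48 219.2 ] [0.4728 0.3753 0.101 ]
dish_middle top 0.95 [282.688 220.32 ] [0.4709 0.3167 0.101 ]
ring_mouth side 0.51 [257.92 199.52] [0.469  0.3626 0.101 ]
dish_middle side 0.7 [271.68 207.  ] [0.4645 0.3132 0.101 ]
lip_tip wrist 0.83 [171.712  52.32 ] [0.4781 0.3727 0.113 ]
ring_mouth wrist 0.82 [185.472  61.68 ] [0.4759 0.3725 0.101 ]
dish_middle wrist 0.72 [446.528  65.2  ] [0.4539 0.2537 0.101 ]
lip_tip [0.4744 0.3688 0.1237] [0.0012 0.0012]
ring_mouth [0.4771 0.3749 0.0882] [0.0038 0.0046 0.0027]
dish_middle [0.4518 0.2936 0.1477] [0.0248 0.0168 0.0204]
36 [131 120  86  65  63  65  67  67  69  73  75  79  81  88  94 154 161 152
 141 140]
50 [126  87  64  63  63  63  63  63  62  63  67  73  78  85 143 168 169 164
 159 160]
64 [132 106  68  60  66  66  65  64  64  62  62  44   5   8  16 109 163 169
 165 160]
78 [136 134 132 101  65  74  74  74  74  75  78  80  86  88  70  92 107 129
 144 150]
92 [139 138 137 137 136 134 113  87  86  88  92  94  99 103 107 113 119 126
 132 139]
106 [106 118 116 135 141 141 139 138 139 139 139 139 129 121 113 113 117 120
 124 128]
```

Request:
carry_out(claw=[1, 1, 1, 1, 1, 1, 1, 1, 1, 1, 1, 1, 1, 1, 1, 1], delta_pos=[[-0.02, -0.02, 0.06], [-0.03, -0.03, 0.09], [-0.03, -0.03, 0.09], [-0.02, -0.02, 0.06], [0, 0, 0], [0, 0, 0], [0, 0, 0], [0, 0, 0], [0, 0, 0], [0, 0, 0], [0, 0, 0], [0, 0, 0], [0, 0, 0], [0, 0, 0], [0, 0, 0], [0, 0, 0]], angular=[[0, 0, 0], [0, 0, 0], [0, 0, 0], [0, 0, 0], [0, 0, 0], [0, 0, 0], [0, 0, 0], [0, 0, 0], [0, 0, 0], [0, 0, 0], [0, 0, 0], [0, 0, 0], [0, 0, 0], [0, 0, 0], [0, 0, 0], [0, 0, 0]])

```text
clock: 33.6
position: [0.3673, 0.3281, 0.0922]
ee_rot: [-3.13, 0.267, -0.0]
force: [0.5, 0.1, -1.5]
width: 0.167
gripper_force: 60.0
```

Run:
```python
from tf import *
rep(); print(arm.sign_off())
```

```text
33.65 [0.3673 0.3282 0.0922] [-3.1302  0.2671 -0.0001] down [ 0.0001  0.     -1.    ] [ 1.2189  0.0343 -1.5966]
ball 0.81 323.9841646872526 54.779097387173394 [ 0.0992  0.0011 -0.0158]
lip 0.59 [ 0.1004 -0.0637 -0.0198]
rim 20 180 452 [ 0.1106 -0.0549] [0.1106 0.0509]
rim 54 172 451 [ 0.0984 -0.0595] [0.0983 0.0517]
rim 80 187 446 [ 0.0885 -0.0545] [0.0885 0.0506]
rim 110 213 432 [ 0.0767 -0.0449] [0.0767 0.046 ]
near edge row 175 [ 0.0489  0.0009 -0.0268]
the job is handed in; nothing more can be done
None
```

I handed the job in at 33.7 s (limit 59 s): the spatula lies parallel to the brush about 4 cm to its left, and the dish is held level with the ball in its middle and the lip pointing at the ring, about 11 mm above the middle of its mouth (±2–4 mm sideways).

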